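# Press home a tea sample tin's lid by counted ratchet clicks and hold

## Robot

A 6-joint arm with a two-finger parallel gripper is mounted at the origin on the work surface. World frame = base frame: x ahead of the robot, y to its left, z up, the work surface at z = 0. Lengths are in mm, angles in rad, forces in N, time in s.
With the tool pointing down it reaches from about 325 to 925 mm from the base axis. Payload 3.1 kg.
Tool frame: the origin (TCP) lies midway between the tips of the shut fingers; the grasp point (between the pads) lies grasp_offset behind it (grasp_offset is the distance from the TCP to the grasp point, in mm); z points along the fingers, y is the line along which they close (so a half turn about z gives the same grasp; the last joint's range is limited). The gripper opens to 85 mm and grips with 20 to 120 N. Pads are 22 mm wide; open, the fingers measure 114 mm over their backs; the gripper's body (76 mm by 85 mm) begins 54 mm behind the grasp point. The pads swing forward as they close: fully open they stand 13 mm farther back than shut.
Start: joints at [-1.406, 0.217, 1.613, -0, 1.311, -0.112], TCP at [170.82, -601.215, 231.3] pointing down, gripper open.
Joint ranges: [-2.75, 2.75], [-0.78, 2.1], [0.31, 2.55], [-1.13, 4.27], [0.13, 2.63], [-2.58, 2.58]. Speed limits (rad/s): [2.79, 2.79, 3.14, 3.14, 3.14, 3.14].

## Interface

Orientations are given as a unit quaternion [x, y, z, w].
In Python, from cell import state, capture, camera_params, finish_job, grasp_offset gives the robot as it stands.
- The arm moves only by the tool play_rows, never from a script. Its arguments are lists of equal length, an entry for each row: "linear": the shift along the tool's x, y, z in mm, a list of three; "turn": the turn, a rotation vector about the tool's x, y, z in rad, a list of three; "gripper": the finger opening in mm, from 0 to 85.4. A call has 1 to 20 rows; each row shifts and turns the commanded pose from where the row before left it, along the tool's axes as they then stand; what a row does not reach is not made up. A row lasts 1/8 s, in which the tool goes at most 62.5 mm and 10.7 degrees, less where a joint would pass 70% of its speed; a pose out of reach is approached as far as the arm can. A call is refused whole if a number of a shift passes 62.5 or a number of a turn 0.188, either way. A call with a gripper value outside its range is refused whole. The fingers move at their own pace and stop on an object; "newtons" is the grip in N (left out, the last holds). Time passes only in rows, so rows that do not move let the fingers close. It gives the time, the measured TCP pose, the force, the opening and the grip force at its end, in the units of the state.
- state(): the state, without advancing time (a new reading comes with each control period).
- capture(name): name is "scene" or "side" or "wrist"; returns (picture, depth): 384x512x3 uint8, red, green, blue; 384x512 float32, mm along the optical axis (not along the pixel's ray), 0 where there is no reading.
- camera_params(name): a dict with "fovy" (degrees; the focal length in pixels is half the picture's height over the tangent of half this angle, whatever the lens; pixels are square), "cx", "cy" (the principal point, pixels), "world_from_camera" (4x4, takes a point from camera to world coordinates). Camera axes: x right, y up, looking along -z (the intrinsics and any distortion apply to the point x, -y, -z); pixel columns grow to the right and rows downward; lengths in mm; the calibration is good to about 2 mm. A picture is of the moment at which its call begins: read the wrist's pose just before it. camera_params takes no time and is no camera call; for the wrist camera it gives the pose at the moment of the call.
- finish_job(): hands the job in; it is judged then, once.
The state is a dict: "time_s": time; "joints": joint angles; "qd": joint speeds; "effort": joint torques, N m; "tcp_pos": TCP position; "tcp_rot": TCP orientation; "wrist_force": force on the tool from outside, world axes, zero at the start; "wrist_torque": the same for the moment, N m; "width": finger opening in mm; "grasp_force": force on a finger pad.
Only numpy, scipy, OpenCV 4.12 (cv2) and the standard library are available. Lean on these libraries where they do the work, as an engineer would, in place of code of your own. Each camera call takes 0.05 s, during which the arm holds its last target. There are 200 camera calls.

## Task

A tea sample tin stands in the ratchet press with its lid not yet pushed home: take the lever by its ball knob and pull it down, counting the clicks of the pawl by feel, three clicks if it is the tall slim tin, six if it is the squat wide one, and not one more. Hold the lever there yourself, without letting it sink back onto the pawl: you finish still gripping the knob, the load in your hand, ready for the pawl to be tripped. Keep the tin standing upright in its place and leave everything else on the counter alone.

Things in the scene. Friction and masses are not known exactly. Their poses are not given: they have to be found in the camera images.
- lever (a joint): The press lever, rad: 0 at rest (45 degrees above level), growing as the knob is pulled down. One click per 12 degrees (0.209 rad): the pull at the knob builds to 8-10 N (up to 15 N once the lid is home), then drops 2-3 N within 4 mm as the pawl falls in, about a quarter tooth past each multiple of 0.209. Let go, it sinks back 7-12 mm at the knob onto the pawl, no further.
- knob: Black ball, 36 mm across, on the end of the lever; origin at its centre. It swings in the upright plane through the pivot point, 170 mm from the pivot. It may be gripped on the two sides that face along the pivot axis; from above, fingers straddle it freely, and the 12 mm round bar leaves it towards the pivot.
- pivot (a point): Point on the lever's level pivot axis, in the plane in which the knob swings, 205 mm above the counter, on the side of the press. The point turns with the press: its y axis is the pivot axis, pointing from the lever side into the press; its x axis is level, pointing from the front of the press (knob side) to its column; z is up. The press stands fast.
- bed (a point): Centre of the round seat on the press bed, 24 mm above the counter, under the sprung pressing foot (54 mm across, 162 mm above the counter at rest). The press is dark grey-green cast iron, base 235 x 130 mm, 300 mm high; pulling the lever lowers the foot 5 mm a click. The tin to be closed stands on this seat.
- tall_tin_top (a point): Centre of the top of the lid of the tall slim plain metal tin: 64 mm across, 123 mm high when closed, its lid standing 6 mm proud at first. It stands either on the press bed (then three clicks) or on the slatted wooden board, waiting its turn. Both stand 24 mm above the counter.
- squat_tin_top (a point): Centre of the top of the lid of the squat wide plain metal tin: 84 mm across, 108 mm high when closed, its lid standing 6 mm proud at first. It stands either on the press bed (then six clicks) or on the wooden board.
- tall_tin_lid (a joint): How far the tall tin's plug lid has been pushed in, m: 0 to 0.001 at the start (proud), 0.006 fully home. It takes some 18 N of the press foot to push.
- squat_tin_lid (a joint): The same for the squat tin's lid.
- mug_a: lidded white porcelain tasting mug, 76 mm across, 105 mm high, handle on its +y side; origin at the centre of its underside. Bystander.
- mug_b: second lidded white tasting mug, same shape; origin at the centre of its underside. Bystander.
- bowl_a: white porcelain tasting bowl, 104 mm across, 56 mm high; origin at the centre of its underside. Bystander.
- bowl_b: second white tasting bowl, same shape; origin at the centre of its underside. Bystander.
- cup: small white cup, 60 mm across, 42 mm high; origin at the centre of its underside. Bystander.
Things that resemble listed ones, but are neither listed nor needed, are in the scene too. What is shaped like the part that bears tall_tin_top but blue is not meant. What is shaped like the part that bears squat_tin_top but turquoise is not meant.

How it is judged:
By the outcome, as a careful person would: the job done as asked, in the order asked, and still so for the second after the job is handed in, while the arm keeps its last pose, push and grip.
It also fails if it takes over 59 s, if anything falls off the work surface, if the arm or the gripper's body presses on something with over 40 N, if the wrist force passes 120 N, or if a joint passes its speed limit or range.

## Working session

There is one attempt and no reset: what is moved stays moved. The work goes in short steps, Python scripts to look and compute and a tool call to move; the robot and the scene stay as the last step left them, time stands still between calls to the robot, and variables do not carry over. Pictures are saved under pics/ and viewed, at most 10 in all, crops included, and the job is handed in when it is done.

Besides the shell and the picture viewer there is one more tool, called after "Request:" by a JSON object that holds its "fn" and its "kwargs", one argument or row to a line. play_rows: Moves the arm, as the interface text tells. Its arguments: {"type":"object","properties":{"linear":{"type":"array","items":{"type":"array","items":{"type":"number"}}},"turn":{"type":"array","items":{"type":"array","items":{"type":"number"}}},"gripper":{"type":"array","items":{"type":"number"}},"newtons":{"type":"number"}},"required":["linear","turn","gripper"]}

```bash
mkdir -p pics; cat > h.py <<'E'
import numpy as np, cv2
from cell import *
def snap(n):
    p=camera_params(n); im,d=capture(n); np.savez(f'pics/{n}.npz',im=im,d=d,M=p['world_from_camera'],f=192/np.tan(np.radians(p['fovy']/2)),c=[p['cx'],p['cy']])
    cv2.imwrite(f'pics/{n}.png',im[:,:,::-1]); return p
def load(n): return np.load(f'pics/{n}.npz')
def pt(n,u,v,d=None):
    z=load(n); d=z['d'][int(v),int(u)] if d is None else d
    x=(u-z['c'][0])/z['f']*d; y=(v-z['c'][1])/z['f']*d
    return (np.array(z['M'])@[x,-y,-d,1])[:3]
E
python3 - <<'E'
from h import *
for n in('scene','side'):
    p=snap(n);print({k:(v if k!='world_from_camera' else np.round(v,3).tolist()) for k,v in p.items()})
a=cv2.imread('pics/scene.png');b=cv2.imread('pics/side.png')
cv2.imwrite('pics/a.png',cv2.resize(a,(800,600)));cv2.imwrite('pics/b.png',cv2.resize(b,(800,600)))
print(state(),grasp_offset)
E
```

```text
{'fovy': 44.59542337241087, 'cx': 255.6942338974304, 'cy': 188.45023590271842, 'world_from_camera': [[-0.261, -0.743, 0.616, 1343.025], [0.965, -0.197, 0.172, 243.728], [-0.006, 0.639, 0.769, 1190.107], [0.0, 0.0, 0.0, 1.0]]}
{'fovy': 43.63882652858263, 'cx': 247.19380288282971, 'cy': 181.8423953091782, 'world_from_camera': [[-0.963, 0.127, -0.237, 253.099], [-0.268, -0.52, 0.811, 1109.438], [-0.02, 0.845, 0.535, 898.107], [0.0, 0.0, 0.0, 1.0]]}
{'time_s': 0.1, 'joints': array([-1.40615328e+00,  2.17712556e-01,  1.61486719e+00,  2.31123309e-05,
        1.31128559e+00, -1.12216272e-01]), 'qd': array([-0.00045987, -0.00018894, -0.00512529, -0.00065532, -0.00160816,
        0.00019746]), 'effort': array([-8.53526581e-04, -3.98076940e+01, -3.04970670e+01, -1.90403948e-04,
        4.23094985e-03, -9.81396425e-06]), 'tcp_pos': array([ 170.72527926, -600.42476441,  230.02901686]), 'tcp_rot': array([ 9.90433677e-01,  1.37984926e-01, -1.86219396e-05, -1.13624355e-03]), 'wrist_force': array([ 0.29495528, -0.30815982,  1.09769366]), 'wrist_torque': array([-0.02113122,  0.03232002, -0.01025185]), 'grasp_force': 0.0, 'width': 85.34662554033412} 18.700000000000003
```

View pics/a.png

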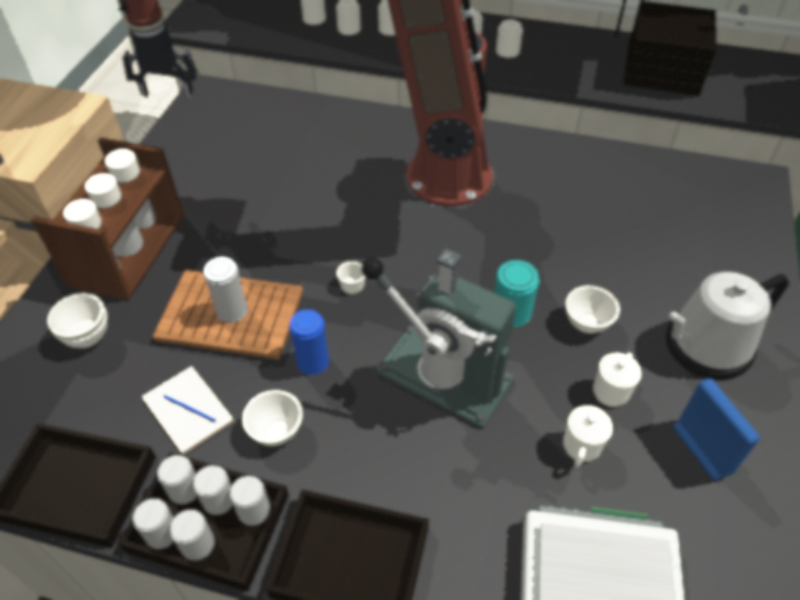

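View pics/b.png

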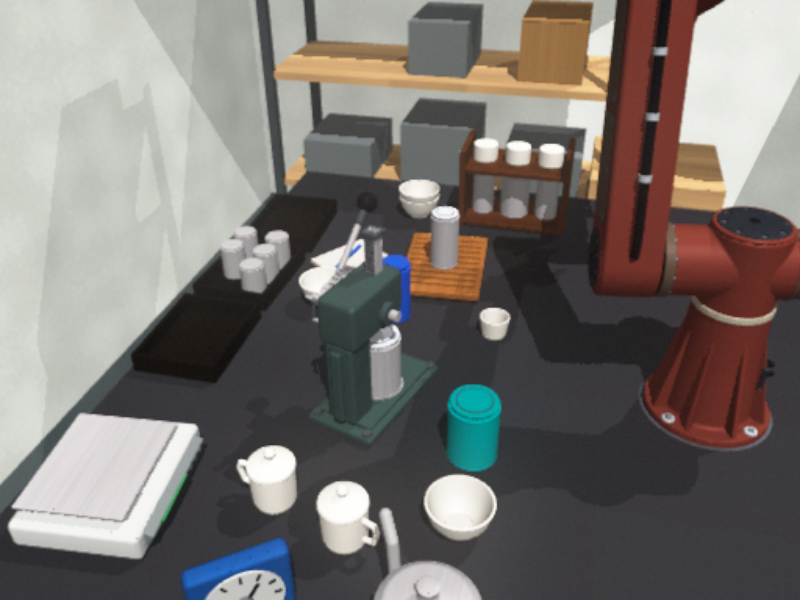

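The scene view shows the knob at about (373,268) and the hub at (437,343). A grey tin stands on the board at (225,290), with decoys in blue (310,342) and turquoise (517,292). The side view shows the knob at (367,201) and the tin in the press at (385,360). The two grey tins are the candidates, so I'll confirm which is which in a crop and by measuring widths.

```bash
python3 - <<'E'
from h import *
b=cv2.imread('pics/side.png');a=cv2.imread('pics/scene.png')
c1=cv2.resize(b[125:285,190:320],(487,600),interpolation=cv2.INTER_CUBIC)
c2=cv2.resize(a[155:275,230:340],(313,341),interpolation=cv2.INTER_CUBIC)
o=np.zeros((600,800,3),np.uint8);o[:,:487]=c1;o[:341,487:]=c2
cv2.imwrite('pics/c.png',o)
np.set_printoptions(precision=1,suppress=True)
for n,u,v in[('scene',238.7,171.5),('side',234.9,128.6),('scene',280,219),('scene',142,168),('side',285,137),('side',245,217),('scene',287,164),('side',240,147)]:
    print(n,u,v,load(n)['d'][int(v),int(u)],pt(n,u,v))
# dark-knob centroid & surface fit
for n,u,v in[('scene',239,171),('side',235,129)]:
    z=load(n);P=[]
    for i in range(v-10,v+11):
        for j in range(u-10,u+11):
            q=pt(n,j,i)
            if q[2]>270 and z['im'][i,j].max()<70:P.append(q)
    P=np.array(P)
    from scipy.optimize import least_squares
    r=least_squares(lambda c:np.linalg.norm(P-c,axis=1)-18,P.mean(0)-[0,0,10],loss='soft_l1')
    print(n,len(P),r.x,np.abs(r.fun).mean(),P.min(0),P.max(0))
E
```

```text
scene 238.7 171.5 1139.6338 [621.4   0.  340.4]
side 234.9 128.6 1272.7043 [604.2  12.6 337.3]
scene 280 219 1191.7656 [650.7 114.2 223.6]
scene 142 168 1403.9583 [ 522.  -338.5  151.8]
side 285 137 1622.593 [ 533.8 -319.6  155.7]
side 245 217 1263.0289 [546.4 134.9 144.4]
scene 287 164 1156.4552 [565.8 107.9 339. ]
side 240 147 1184.8704 [562.1 108.6 337.4]
scene 163 [626.    6.2 339.7] 18.973565306895846 [600.  -20.7 309.6] [1343.   243.7 1190.1]
side 143 [602.2  16.8 338.6] 22.535821614446036 [253.1  -9.3 305.9] [ 624.9 1109.4  898.1]
```

View pics/c.png

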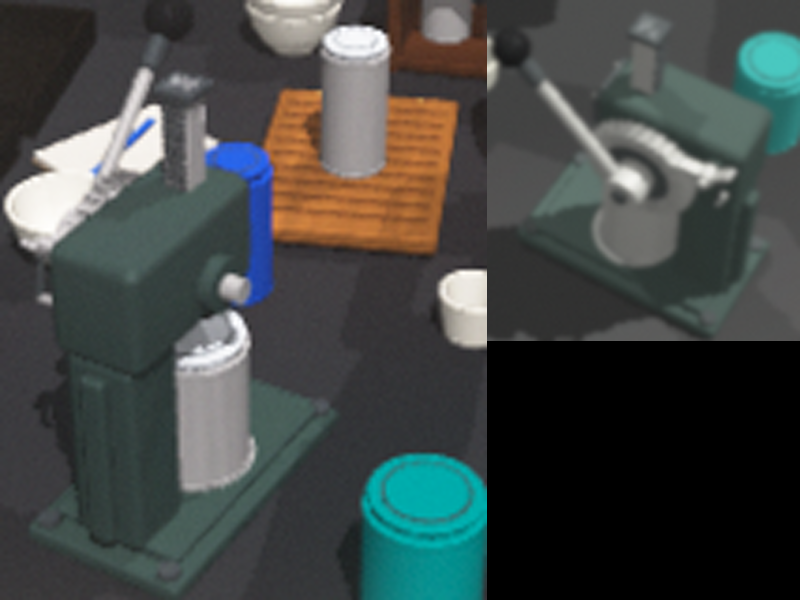

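```bash
cat >> h.py <<'E'
from scipy.optimize import least_squares
np.set_printoptions(precision=1,suppress=True)
def cloud(n):
    z=load(n);v,u=np.mgrid[:384,:512];d=z['d'].astype(float)
    x=(u-z['c'][0])/z['f']*d;y=(v-z['c'][1])/z['f']*d
    P=np.stack([x,-y,-d,np.ones_like(d)],-1)@np.array(z['M']).T
    P=P[...,:3];P[d<=0]=np.nan;return P,z['im'].astype(int)
E
python3 - <<'E'
from h import *
C={}
for n,u,v in[('scene',239,171),('side',235,129)]:
    P,im=cloud(n);s=np.s_[v-11:v+12,u-11:u+12]
    Q=P[s][(im[s].max(-1)<75)&(P[s][...,2]>300)]
    m=np.median(Q,0);Q=Q[np.linalg.norm(Q-m,axis=1)<25]
    r=least_squares(lambda c:np.linalg.norm(Q-c,axis=1)-18,m-[0,0,10],loss='soft_l1');C[n]=r.x
    print(n,'knob',len(Q),r.x,np.abs(r.fun).mean())
    # bar: bright, within cylinder below the knob
    s=np.s_[v-20:v+110,u-60:u+60];A=P[s].reshape(-1,3);c=im[s].reshape(-1,3)
    r=np.linalg.norm(A-C[n],axis=1)
    k=(r>40)&(r<125)&(A[:,2]>235)&(c.min(1)>95)
    B=A[k]; 
    for _ in range(5):
        m=np.median(B,0);w=np.linalg.svd(B-B.mean(0),full_matrices=False)[2][0]
        e=np.linalg.norm(np.cross(B-B.mean(0),w),axis=1);B=B[e<10]
    w*=np.sign(-w[2]);print(' bar',len(B),B.mean(0),w,'yaw',np.degrees(np.arctan2(w[1],w[0])),'elev',np.degrees(np.arcsin(w[2])))
    # base slab points: top of base z~ 10-30 ; press upper body greenish
    g=(im[...,1]-im[...,0]>8)&(im[...,1]<110)&(abs(im[...,1]-im[...,2])<14)&(P[...,0]>400)&(P[...,0]<800)&(P[...,1]>-50)&(P[...,1]<300)
    for lo,hi in((8,30),(225,330)):
        G=P[g&(P[...,2]>lo)&(P[...,2]<hi)]
        if len(G)>20:
            G=G[:,:2].astype(np.float32);print(' press',lo,len(G),cv2.minAreaRect(G))
    h=cv2.minAreaRect
    # tins
    for nm,box in(('bed',(480,700,50,220)),('board',(450,620,-400,-270))):
        k=(P[...,0]>box[0])&(P[...,0]<box[1])&(P[...,1]>box[2])&(P[...,1]<box[3])&(P[...,2]>50)&(P[...,2]<125)&(im.min(-1)>90)&(im.max(-1)-im.min(-1)<25)
        T=P[k]
        if len(T)>20:
            r=least_squares(lambda q:np.hypot(T[:,0]-q[0],T[:,1]-q[1])-q[2],[*np.median(T[:,:2],0),38],loss='soft_l1',f_scale=2)
            print(' ',nm,len(T),r.x,np.abs(r.fun).mean())
E
```

```text
scene knob 161 [610.   -6.5 325.9] 1.3840230348323241
 bar 57 [605.7  78.5 285.3] [ 0.6 -0.5 -0.6] yaw -37.441875233798434 elev -36.50243829291104
 press 8 1105 ((510.68450927734375, 131.06533813476562), (236.37673950195312, 252.861083984375), 73.7129135131836)
 press 225 718 ((579.7178344726562, 145.35696411132812), (151.1897430419922, 73.79237365722656), 73.61663055419922)
  bed 313 [563.6 110.4  41. ] 0.9789169073063457
  board 305 [ 539.1 -336.4   30.1] 1.1956482776495445
side knob 144 [610.2  -4.4 326.8] 1.4655727814651591
 bar 44 [608.3  72.  288.5] [ 0.6 -0.4 -0.7] yaw -36.866288722443045 elev -42.198380117350894
 press 8 1239 ((506.8503112792969, 136.33985900878906), (235.43032836914062, 260.2248840332031), 74.28848266601562)
 press 225 1323 ((571.6102294921875, 156.31332397460938), (143.3031005859375, 78.87217712402344), 70.13560485839844)
  bed 441 [-658801.2  650340.4  926007.8] 3.6576755732931976
  board 324 [ 538.1 -334.5   30. ] 2.0070145185693065
```

```bash
python3 - <<'E'
from h import *
K=np.array([610,-5.5,326])
def proj(n,X):
    z=load(n);c=np.linalg.inv(z['M'])@[*X,1];return np.array([z['c'][0]+z['f']*c[0]/-c[2],z['c'][1]+z['f']*c[1]/c[2]])
for n in('scene','side'):
    P,im=cloud(n)
    print(n,'knob px',proj(n,K))
    for yaw in(66,70,74,78):
        w=np.array([np.cos(np.radians(yaw)),np.sin(np.radians(yaw)),-1])/2**.5
        s=0
        for t in range(45,120,5):
            c=proj(n,K+w*t);d=proj(n,K+w*(t+1))-c;d/=np.linalg.norm(d);nn=np.array([-d[1],d[0]])
            pr=[cv2.getRectSubPix(im.astype(np.float32).sum(-1)[...,None].astype(np.float32),(1,1),tuple((c+nn*k).astype(float)))[0,0] for k in np.arange(-6,6.1,.5)]
            pr=np.array(pr);wt=np.clip(pr-260,0,None);s+=np.array([ (wt*np.arange(-6,6.1,.5)).sum()/max(wt.sum(),1)])
            if t in(50,110):print(yaw,t,c,s if t==50 else '', (wt*np.arange(-6,6.1,.5)).sum()/max(wt.sum(),1))
E
```

```text
scene knob px [238.1 171.6]
66 50 [249.3 187.7] [-4.5] -2.3347786913161563
66 110 [262.5 206.5]  -4.062485425128646
70 50 [249.9 187.1] [-2.9] -1.469624052734936
70 110 [263.7 205.1]  -2.72196456809219
74 50 [250.4 186.4] [-1.3] -0.628553437962875
74 110 [264.9 203.7]  -1.3345792798557907
78 50 [250.9 185.8] [0.2] 0.18725415922639646
78 110 [265.9 202.2]  0.2555035166295533
side knob px [234.9 129.3]
66 50 [226.8 145.8] [-1.7] -0.8248323540195861
66 110 [217.  165.7]  0.35558210688629777
70 50 [227.5 146. ] [-0.5] -0.14327684135561158
70 110 [218.5 166.3]  0.13201921542032022
74 50 [228.2 146.3] [0.6] 0.48623409700883774
74 110 [220.1 166.9]  -0.08673838056737343
78 50 [229.  146.5] [1.4] 1.0637242892982237
78 110 [221.9 167.3]  -0.3017198117194031
```

The bed tin fits a radius of 41 mm, so it's the squat one, and the board tin's radius of 30 mm and top at 153 mm make it the tall one. That means **six clicks**. The knob is at about (610,-5,326) and the press x axis at about 75°. Next I'll raise the arm and move above the knob.

Request:
{"fn": "play_rows", "kwargs": {
  "linear": [
    [0,0,-48],
    [0,0,-48],
    [0,0,-48],
    [0,0,-48],
    [36.6,-28.2,0],
    [36.6,-28.2,0],
    [36.6,-28.2,0],
    [36.6,-28.2,0],
    [36.6,-28.2,0],
    [36.6,-28.2,0],
    [36.6,-28.2,0],
    [36.6,-28.2,0],
    [36.6,-28.2,0],
    [36.6,-28.2,0],
    [36.6,-28.2,0],
    [36.6,-28.2,0],
    [36.6,-28.2,0],
    [36.6,-28.2,0],
    [36.6,-28.2,0],
    [36.6,-28.2,0]
  ],
  "turn": [
    [0,0,0],
    [0,0,0],
    [0,0,0],
    [0,0,0],
    [0,0,-0.0644],
    [0,0,0],
    [0,0,0],
    [0,0,0],
    [0,0,0],
    [0,0,0],
    [0,0,0],
    [0,0,0],
    [0,0,0],
    [0,0,0],
    [0,0,0],
    [0,0,0],
    [0,0,0],
    [0,0,0],
    [0,0,0],
    [0,0,0.0644]
  ],
  "gripper": [85,85,85,85,85,85,85,85,85,85,85,85,85,85,85,85,85,85,85,85],
  "newtons": 60
}}

```text
time_s: 2.6
tcp_pos: [574.6, 19.7, 422.6]
tcp_rot: [0.991, 0.137, -0.001, -0.0]
wrist_force: [0.2, -1.0, 0.8]
width: 85.0
grasp_force: 0.0
```

Request:
{"fn": "play_rows", "kwargs": {
  "linear": [
    [0,0,0],
    [0,0,0],
    [0,0,0],
    [0,0,0],
    [0,0,0],
    [0,0,0],
    [0,0,0],
    [0,0,0]
  ],
  "turn": [
    [0,0,-0.147],
    [0,0,-0.147],
    [0,0,-0.147],
    [0,0,-0.147],
    [0,0,-0.147],
    [0,0,-0.147],
    [0,0,-0.147],
    [0,0,0]
  ],
  "gripper": [85,85,85,85,85,85,85,85]
}}

```text
time_s: 3.6
tcp_pos: [573.9, 18.3, 422.6]
tcp_rot: [0.795, 0.607, -0.0, -0.0]
wrist_force: [-0.4, -0.8, 0.0]
width: 85.0
grasp_force: 0.0
```

```bash
python3 - <<'E'
from h import *
s=state();print({k:s[k] for k in('time_s','joints','tcp_pos','tcp_rot','wrist_force')})
from scipy.spatial.transform import Rotation as R
print(R.from_quat(s['tcp_rot']).as_matrix())
snap('wrist');cv2.imwrite('pics/d.png',cv2.resize(cv2.imread('pics/wrist.png'),(800,600)))
E
```

```text
{'time_s': 3.6, 'joints': array([-0.1,  0. ,  1.5,  0. ,  1.6,  0.2]), 'tcp_pos': array([573.9,  18.3, 422.6]), 'tcp_rot': array([ 0.8,  0.6, -0. , -0. ]), 'wrist_force': array([-0.4, -0.8,  0. ])}
[[ 0.3  1.  -0. ]
 [ 1.  -0.3  0. ]
 [-0.  -0.  -1. ]]
```

View pics/d.png

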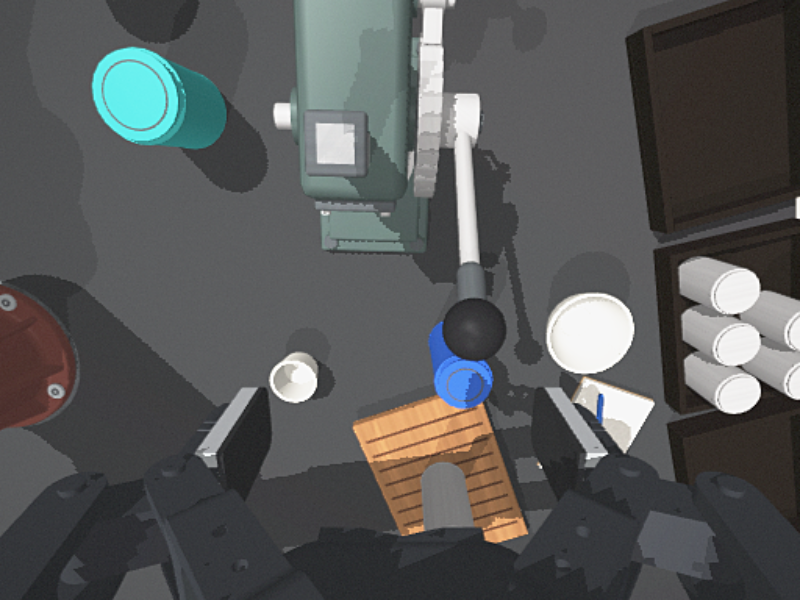

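The wrist view shows the knob at (474,329), the hub at (465,115), and the blue tin at (462,380) near the swing plane. I need to measure the clearance to the blue tin and refine the yaw.

```bash
python3 - <<'E'
from h import *
P,im=cloud('wrist');f=.64
u,v=int(474*f),int(329*f)
s=np.s_[v-18:v+19,u-18:u+19];Q=P[s][(im[s].max(-1)<75)&(P[s][...,2]>300)]
r=least_squares(lambda c:np.linalg.norm(Q-c,axis=1)-18,np.median(Q,0)-[0,0,10],loss='soft_l1',f_scale=2);K=r.x
print('knob',len(Q),K,np.abs(r.fun).mean())
# bar
s=np.s_[int(135*f):int(255*f),int(445*f):int(490*f)];B=P[s][(im[s].min(-1)>120)&(P[s][...,2]>200)]
for _ in range(4):
    m=B.mean(0);w=np.linalg.svd(B-m,full_matrices=False)[2][0];e=np.linalg.norm(np.cross(B-m,w),axis=1);B=B[e<8]
w*=-np.sign(w[2]);print('bar',len(B),m,w,np.degrees([np.arctan2(w[1],w[0]),np.arcsin(w[2])]))
h=(K-m)[:2];print('knob-bar yaw',np.degrees(np.arctan2(-h[1],-h[0])))
# head rect
g=(im[...,1]-im[...,0]>8)&(im[...,1]-im[...,2]<25)&(im[...,1]<190)&(P[...,2]>255)&(P[...,2]<312)&(P[...,1]>60)
print('head',cv2.minAreaRect(P[g][:,:2].astype(np.float32)))
for n in('wrist','scene','side'):
    P,im=cloud(n)
    b=(im[...,2]-im[...,0]>60)&(im[...,2]-im[...,1]>60)&(P[...,2]>30)&(np.abs(P[...,0]-640)<130)&(np.abs(P[...,1]+60)<120)
    T=P[b];print(n,'blue',len(T),T.min(0),T.max(0))
    top=T[T[:,2]>T[:,2].max()-8];print(' top c',(top.min(0)+top.max(0))/2,len(top))
E
```

```text
knob 1169 [611.2  -4.1 325.3] 0.3720525400520086
bar 885 [630.8  64.4 260.8] [ 0.2  0.7 -0.7] [ 73.6 -45.4]
knob-bar yaw 74.03619367133854
head ((575.0133666992188, 134.93133544921875), (114.94401550292969, 70.24403381347656), 73.1219482421875)
wrist blue 1086 [ 570.4 -169.    30.2] [632.7 -19.3 334.8]
 top c [611.6 -19.3 334.8] 1
scene blue 476 [ 570.8 -170.3   30.3] [ 632.2 -111.1  137.6]
 top c [ 601.  -141.6  133.6] 162
side blue 267 [ 568.4 -168.5   30.4] [ 626.8 -111.3  135.6]
 top c [ 599.4 -143.5  131.7] 116
```

Request:
{"fn": "play_rows", "kwargs": {
  "linear": [
    [-3,10.5,0],
    [-3,10.5,0],
    [-3,10.5,0],
    [-3,10.5,0],
    [0,0,20],
    [0,0,20],
    [0,0,20],
    [0,0,0],
    [0,0,0]
  ],
  "turn": [
    [0,0,0.016],
    [0,0,0],
    [0,0,0],
    [0,0,0],
    [0,0,0],
    [0,0,0],
    [0,0,0],
    [0,0,0],
    [0,0,0]
  ],
  "gripper": [85,85,85,85,85,85,85,85,85]
}}

```text
time_s: 4.78
tcp_pos: [611.3, -4.7, 363.6]
tcp_rot: [0.799, 0.601, 0.0, 0.0]
wrist_force: [-0.2, 0.1, 0.5]
width: 84.9
grasp_force: 0.0
```

```bash
python3 - <<'E'
from h import *
from scipy.spatial.transform import Rotation as R
s=state();M=R.from_quat(s['tcp_rot']).as_matrix();print(s['time_s'],s['tcp_pos'],np.degrees(np.arctan2(M[1,0],M[0,0])),s['joints'])
print('to go, tool axes',M.T@(np.array([611.2,-4.2,304])-s['tcp_pos']))
E
```

```text
4.775 [611.3  -4.7 363.6] 73.91362773839542 [-0.1  0.1  1.5  0.   1.5  0.2]
to go, tool axes [ 0.4 -0.2 59.6]
```

Request:
{"fn": "play_rows", "kwargs": {
  "linear": [
    [0,0,15],
    [0,0,15],
    [0,0,15],
    [0,0,14.5],
    [0,0,0],
    [0,0,0],
    [0,0,0],
    [0,0,0],
    [0,0,0],
    [0,0,0],
    [0,0,0],
    [0,0,0]
  ],
  "turn": [
    [0,0,0],
    [0,0,0],
    [0,0,0],
    [0,0,0],
    [0,0,0],
    [0,0,0],
    [0,0,0],
    [0,0,0],
    [0,0,0],
    [0,0,0],
    [0,0,0],
    [0,0,0]
  ],
  "gripper": [85,85,85,85,85,45,36,30,30,30,30,30],
  "newtons": 60
}}

```text
time_s: 6.28
tcp_pos: [610.1, -4.6, 305.0]
tcp_rot: [0.799, 0.601, -0.001, -0.001]
wrist_force: [-5.7, 1.2, 3.0]
width: 33.4
grasp_force: 59.2
```

```bash
python3 - <<'E'
from h import *
snap('wrist');cv2.imwrite('pics/e.png',cv2.resize(cv2.imread('pics/wrist.png'),(800,600)))
s=state();print(s['tcp_pos'],s['wrist_force'],s['wrist_torque'],s['width'])
E
```

```text
[610.1  -4.7 305. ] [-5.   0.8  4. ] [0.  0.8 0.1] 33.13852250197176
```

View pics/e.png

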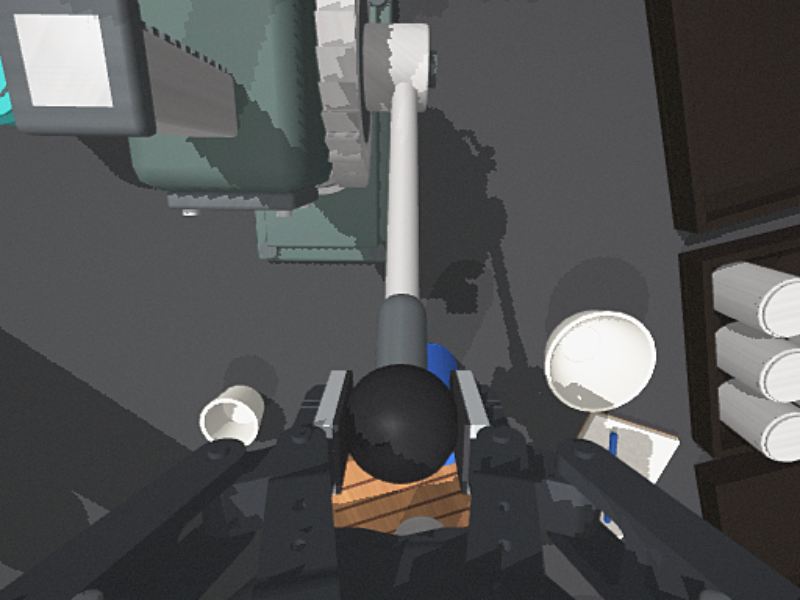

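The grip looks good, with the knob at (402,422) centred between the pads and the bar running clear to the hub. Next I'll work out the arc rows.

```bash
python3 - <<'E'
import numpy as np
t=.20944
p=lambda n:170*np.array([-np.cos(np.pi/4-n*t),-np.sin(np.pi/4-n*t)])  # tool x, tool z
prev=0
for n in range(1,7):
    a=np.linspace(prev,n+.15,6)
    for seg in (a,np.linspace(n+.15,n+.40,3)):
        q=np.array([p(x) for x in seg]);print(n,seg[-1].round(2),[[round(d[0],1),0,round(d[1],1)] for d in np.diff(q,axis=0)],'cum',(q[-1]-p(0)).round(1))
    prev=n+.4
E
```

```text
1 1.15 [[np.float64(-5.6), 0, np.float64(5.9)], [np.float64(-5.4), 0, np.float64(6.2)], [np.float64(-5.1), 0, np.float64(6.4)], [np.float64(-4.7), 0, np.float64(6.7)], [np.float64(-4.4), 0, np.float64(6.9)]] cum [-25.2  32.1]
1 1.4 [[np.float64(-2.3), 0, np.float64(3.8)], [np.float64(-2.2), 0, np.float64(3.9)]] cum [-29.6  39.9]
2 2.15 [[np.float64(-2.4), 0, np.float64(4.7)], [np.float64(-2.3), 0, np.float64(4.8)], [np.float64(-2.1), 0, np.float64(4.9)], [np.float64(-2.0), 0, np.float64(5.0)], [np.float64(-1.8), 0, np.float64(5.0)]] cum [-40.3  64.3]
2 2.4 [[np.float64(-1.4), 0, np.float64(4.2)], [np.float64(-1.3), 0, np.float64(4.3)]] cum [-43.   72.8]
3 3.15 [[np.float64(-1.4), 0, np.float64(5.2)], [np.float64(-1.2), 0, np.float64(5.2)], [np.float64(-1.1), 0, np.float64(5.2)], [np.float64(-0.9), 0, np.float64(5.3)], [np.float64(-0.8), 0, np.float64(5.3)]] cum [-48.5  98.9]
3 3.4 [[np.float64(-0.5), 0, np.float64(4.4)], [np.float64(-0.4), 0, np.float64(4.4)]] cum [-49.3 107.8]
4 4.15 [[np.float64(-0.3), 0, np.float64(5.3)], [np.float64(-0.1), 0, np.float64(5.3)], [np.float64(0.0), 0
[... 166 characters left out ...]
float64(0.5), 0, np.float64(4.4)]] cum [-48.2 143.3]
5 5.15 [[np.float64(0.8), 0, np.float64(5.3)], [np.float64(1.0), 0, np.float64(5.3)], [np.float64(1.1), 0, np.float64(5.2)], [np.float64(1.3), 0, np.float64(5.2)], [np.float64(1.5), 0, np.float64(5.1)]] cum [-42.5 169.3]
5 5.4 [[np.float64(1.3), 0, np.float64(4.2)], [np.float64(1.5), 0, np.float64(4.2)]] cum [-39.7 177.8]
6 6.15 [[np.float64(1.9), 0, np.float64(5.0)], [np.float64(2.0), 0, np.float64(4.9)], [np.float64(2.2), 0, np.float64(4.9)], [np.float64(2.3), 0, np.float64(4.8)], [np.float64(2.5), 0, np.float64(4.7)]] cum [-28.8 202.1]
6 6.4 [[np.float64(2.2), 0, np.float64(3.9)], [np.float64(2.3), 0, np.float64(3.8)]] cum [-24.3 209.8]
```

Request:
{"fn": "play_rows", "kwargs": {
  "linear": [
    [-5.6,0,5.9],
    [-5.4,0,6.2],
    [-5.1,0,6.4],
    [-4.7,0,6.7],
    [-4.4,0,6.9],
    [0,0,0]
  ],
  "turn": [
    [0,0,0],
    [0,0,0],
    [0,0,0],
    [0,0,0],
    [0,0,0],
    [0,0,0]
  ],
  "gripper": [30,30,30,30,30,30]
}}

```text
time_s: 7.08
tcp_pos: [603.5, -27.1, 274.8]
tcp_rot: [0.799, 0.601, 0.001, -0.002]
wrist_force: [-7.5, 5.0, 9.2]
width: 33.3
grasp_force: 61.3
```

```bash
cat >> h.py <<'E'
def lev(slipz=0):
    s=state();p=s['tcp_pos'];a=np.radians(73.85);X=np.array([np.cos(a),np.sin(a)])
    h=(p[:2]-[610.1,-4.6])@X-120.2;z=p[2]-305.0+120.2
    th=np.pi/4-np.arctan2(z,-h);F=s['wrist_force']
    Fx,Fy=F[:2]@X,F[:2]@[-X[1],X[0]]
    print(s['time_s'],p,'teeth %.2f rad %.3f r %.1f'%(th/.20944,th,np.hypot(h,z)),'F x,y,z',np.array([Fx,Fy,F[2]]),'Ftan %.1f Frad %.1f'%(F[2]*-h/170+Fx*-(-z)/170*1, Fx*h/170+F[2]*z/170),s['width'],s['grasp_force'],s['wrist_torque'])
E
python3 -c "from h import *;lev()"
```

```text
7.075 [603.5 -27.1 274.8] teeth 1.08 rad 0.226 r 169.5 F x,y,z [2.7 8.6 9.2] Ftan 9.2 Frad 2.5 33.31853366403239 61.305533051490784 [ 0.9  1.1 -0. ]
```

Request:
{"fn": "play_rows", "kwargs": {
  "linear": [
    [-2.3,-0.3,3.8],
    [-2.2,-0.3,3.9],
    [0,0,0]
  ],
  "turn": [
    [0,0,0],
    [0,0,0],
    [0,0,0]
  ],
  "gripper": [30,30,30]
}}

```text
time_s: 7.45
tcp_pos: [602.1, -31.6, 267.0]
tcp_rot: [0.799, 0.601, 0.001, -0.001]
wrist_force: [-5.8, 2.5, 8.9]
width: 33.6
grasp_force: 61.7
```

```bash
python3 -c "from h import *;lev()"
```

```text
7.45 [602.1 -31.6 267. ] teeth 1.33 rad 0.279 r 169.6 F x,y,z [0.8 6.2 8.9] Ftan 8.2 Frad 3.7 33.572794906793575 61.73042356967926 [ 0.7  0.8 -0. ]
```

Request:
{"fn": "play_rows", "kwargs": {
  "linear": [
    [-2.4,-0.1,4.7],
    [-2.3,-0.1,4.8],
    [-2.1,-0.1,4.9],
    [-2.0,-0.1,5.0],
    [-1.8,0,5.0],
    [0,0,0]
  ],
  "turn": [
    [0,0,0],
    [0,0,0],
    [0,0,0],
    [0,0,0],
    [0,0,0],
    [0,0,0]
  ],
  "gripper": [30,30,30,30,30,30]
}}

```text
time_s: 8.2
tcp_pos: [599.0, -42.3, 242.9]
tcp_rot: [0.8, 0.601, 0.001, -0.001]
wrist_force: [-7.0, 2.2, 9.7]
width: 33.6
grasp_force: 63.4
```

```bash
python3 -c "from h import *;lev()"
```

```text
8.2 [599.  -42.3 242.9] teeth 2.08 rad 0.436 r 169.7 F x,y,z [0.1 7.3 9.7] Ftan 9.1 Frad 3.2 33.61045903318886 63.37134003639221 [ 0.5  0.9 -0.4]
```

Request:
{"fn": "play_rows", "kwargs": {
  "linear": [
    [-1.4,0,4.2],
    [-1.3,0,4.3],
    [0,0,0]
  ],
  "turn": [
    [0,0,0],
    [0,0,0],
    [0,0,0]
  ],
  "gripper": [30,30,30]
}}

```text
time_s: 8.57
tcp_pos: [597.9, -45.2, 233.9]
tcp_rot: [0.798, 0.602, -0.0, -0.0]
wrist_force: [-6.1, 1.9, 8.6]
width: 33.7
grasp_force: 63.8
```

```bash
python3 -c "from h import *;lev()"
```

```text
8.575 [597.9 -45.2 233.9] teeth 2.35 rad 0.492 r 169.9 F x,y,z [0.1 6.4 8.6] Ftan 8.3 Frad 2.4 33.663624326232785 63.77000570297241 [0.5 1.1 0.9]
```

Two clicks so far, with the force dropping after each peak. On to clicks three and four.

Request:
{"fn": "play_rows", "kwargs": {
  "linear": [
    [-1.4,-0.1,5.4],
    [-1.2,-0.1,5.5],
    [-1.1,0,5.5],
    [-0.9,0,5.6],
    [-0.8,0,5.6],
    [0,0,0]
  ],
  "turn": [
    [0,0,0],
    [0,0,0],
    [0,0,0],
    [0,0,0],
    [0,0,0],
    [0,0,0]
  ],
  "gripper": [30,30,30,30,30,30]
}}

```text
time_s: 9.32
tcp_pos: [596.6, -49.9, 206.3]
tcp_rot: [0.799, 0.601, 0.001, -0.001]
wrist_force: [-5.8, 2.1, 9.1]
width: 33.7
grasp_force: 65.8
```

```bash
python3 -c "from h import *;lev()"
```

```text
9.325 [596.6 -49.9 206.3] teeth 3.14 rad 0.658 r 168.8 F x,y,z [0.4 6.2 9.1] Ftan 9.0 Frad 0.8 33.68435269565697 65.82461357116699 [0.7 0.9 0. ]
```

Request:
{"fn": "play_rows", "kwargs": {
  "linear": [
    [-0.5,0,4.0],
    [-0.4,0,4.0],
    [0,0,0]
  ],
  "turn": [
    [0,0,0],
    [0,0,0],
    [0,0,0]
  ],
  "gripper": [30,30,30]
}}

```text
time_s: 9.7
tcp_pos: [596.3, -50.8, 198.5]
tcp_rot: [0.799, 0.601, 0.001, -0.001]
wrist_force: [-6.2, 3.1, 10.5]
width: 33.6
grasp_force: 66.3
```

```bash
python3 -c "from h import *;lev()"
```

```text
9.7 [596.3 -50.8 198.5] teeth 3.36 rad 0.704 r 169.0 F x,y,z [ 1.2  6.8 10.5] Ftan 10.5 Frad -0.4 33.59538863533055 66.29907488822937 [ 0.6  0.9 -0. ]
```

Request:
{"fn": "play_rows", "kwargs": {
  "linear": [
    [-0.3,-0.1,5.3],
    [-0.1,-0.1,5.3],
    [0,0,5.3],
    [0.2,0,5.3],
    [0.4,0,5.3],
    [0,0,0]
  ],
  "turn": [
    [0,0,0],
    [0,0,0],
    [0,0,0],
    [0,0,0],
    [0,0,0],
    [0,0,0]
  ],
  "gripper": [30,30,30,30,30,30]
}}

```text
time_s: 10.45
tcp_pos: [596.5, -49.9, 171.5]
tcp_rot: [0.799, 0.601, 0.001, -0.001]
wrist_force: [-4.6, 5.3, 10.0]
width: 33.3
grasp_force: 67.7
```

```bash
python3 -c "from h import *;lev()"
```

```text
10.45 [596.5 -49.9 171.5] teeth 4.13 rad 0.865 r 168.0 F x,y,z [ 3.8  5.9 10. ] Ftan 9.5 Frad -4.5 33.27786214067865 67.71218419075012 [0.9 0.7 0.6]
```

Request:
{"fn": "play_rows", "kwargs": {
  "linear": [
    [0.4,0,4.4],
    [0.5,0,4.4],
    [0,0,0]
  ],
  "turn": [
    [0,0,0],
    [0,0,0],
    [0,0,0]
  ],
  "gripper": [30,30,30]
}}

```text
time_s: 10.82
tcp_pos: [596.9, -48.7, 162.9]
tcp_rot: [0.799, 0.601, 0.001, -0.001]
wrist_force: [-5.6, 5.6, 9.1]
width: 33.5
grasp_force: 67.7
```

```bash
python3 -c "from h import *;lev()"
```

```text
10.825 [596.9 -48.7 162.9] teeth 4.38 rad 0.916 r 167.7 F x,y,z [3.8 7.  9.1] Ftan 8.4 Frad -4.9 33.53220440006375 67.69281506538391 [ 1.   0.8 -0.2]
```

```bash
cat >> h.py <<'E'
def knobw(tcp,u=257,v=270):
    P,im=cloud('wrist');s=np.s_[v-32:v+33,u-26:u+27]
    Q=P[s][(im[s].max(-1)<85)];Q=Q[np.isfinite(Q[:,0])&(np.abs(Q[:,2]-tcp[2]-20)<25)&(np.hypot(Q[:,0]-tcp[0],Q[:,1]-tcp[1])<25)]
    r=least_squares(lambda c:np.linalg.norm(Q-c,axis=1)-18,tcp+[0,0,20],loss='soft_l1',f_scale=1)
    print(len(Q),np.abs(r.fun).mean(),'knob',r.x,'rel tcp',r.x-tcp);return r.x
E
python3 - <<'E'
from h import *
a=knobw(np.array([610.1,-4.7,305.0]))
t=state()['tcp_pos'];snap('wrist');b=knobw(t)
X=np.array([np.cos(np.radians(73.85)),np.sin(np.radians(73.85))])
d=b-a;h=d[:2]@X-120.2;z=d[2]+120.2;print(h,z,np.hypot(h,z),'teeth',(np.pi/4-np.arctan2(z,-h))/.20944)
cv2.imwrite('pics/f.png',cv2.imread('pics/wrist.png'))
lev()
E
```

```text
3358 0.387072317344304 knob [611.1  -3.9 325.3] rel tcp [ 1.   0.8 20.3]
2465 0.9338026528147728 knob [597.3 -50.3 189.5] rel tcp [ 0.5 -1.6 26.6]
-168.5555755049901 -15.622377948116949 169.27799835351382 teeth 4.191262265447534
10.875 [596.8 -48.7 162.9] teeth 4.38 rad 0.917 r 167.7 F x,y,z [ 4.3  6.1 10.1] Ftan 9.3 Frad -5.5 33.334039732408904 67.69217133522034 [ 0.9  0.7 -0.3]
```

View pics/f.png

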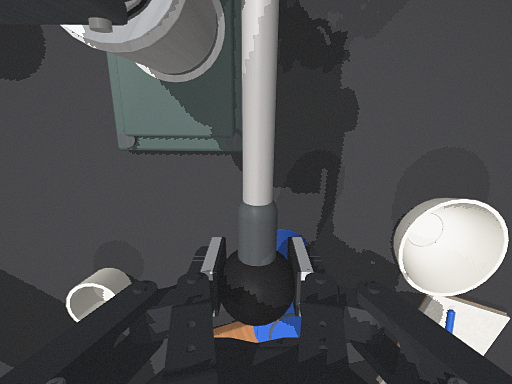

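The knob has slid about 6 mm up between the pads, so the TCP reading overstates the lever angle. It's really at about 4.2 teeth. I'll grip harder and track the knob itself with the wrist camera.

Request:
{"fn": "play_rows", "kwargs": {
  "linear": [
    [0,0,0],
    [0,0,0]
  ],
  "turn": [
    [0,0,0],
    [0,0,0]
  ],
  "gripper": [30,30],
  "newtons": 110
}}

```text
time_s: 11.12
tcp_pos: [596.9, -48.7, 162.9]
tcp_rot: [0.8, 0.601, 0.002, -0.001]
wrist_force: [-5.5, 5.7, 9.7]
width: 32.7
grasp_force: 108.0
```

```bash
cat >> h.py <<'E'
a_=np.radians(73.85);X=np.array([np.cos(a_),np.sin(a_),0]);Y=np.array([-X[1],X[0],0])
def K2():
    s=state();t=s['tcp_pos'];snap('wrist');P,im=cloud('wrist')
    Q=P[im.max(-1)<85];Q=Q[np.isfinite(Q[:,0])];c=t+[0,0,24]
    Q=Q[np.linalg.norm(Q-c,axis=1)<26]
    for _ in range(6):
        k=(np.abs((Q-c)@Y)<14.5)&((Q-c)@X<8)&(np.abs(np.linalg.norm(Q-c,axis=1)-18)<(6 if _<3 else 2))
        q=Q[k];r=least_squares(lambda c:np.linalg.norm(q-c,axis=1)-18,c,loss='soft_l1',f_scale=.5);c=r.x
    d=c-[611.1,-3.9,325.3];h=d@X-120.2;z=d[2]+120.2;th=np.pi/4-np.arctan2(z,-h)
    print(len(q),'res %.2f'%np.abs(r.fun).mean(),'knob',c,'rel tcp x,y,z',(c-t)@X,(c-t)@Y,c[2]-t[2],'r %.1f'%np.hypot(h,z),'TEETH %.3f'%(th/.20944))
    lev()
E
python3 -c "from h import *;K2()"
```

```text
2279 res 0.36 knob [596.9 -50.9 189.7] rel tcp x,y,z -2.136585581673957 -0.6687442849057266 26.801095484128126 r 170.0 TEETH 4.182
11.175 [596.9 -48.6 162.9] teeth 4.38 rad 0.916 r 167.6 F x,y,z [3.  6.2 9.9] Ftan 9.3 Frad -4.2 32.320078120781915 107.97784209251404 [ 1.1  0.7 -0.3]
```

The knob fit is solid (r = 170.0, residual 0.36), and the lever is at 4.18 teeth, just before click 4. I'll go on in small steps.

Request:
{"fn": "play_rows", "kwargs": {
  "linear": [
    [0.3,0,2.5],
    [0.3,0,2.5],
    [0,0,0]
  ],
  "turn": [
    [0,0,0],
    [0,0,0],
    [0,0,0]
  ],
  "gripper": [30,30,30]
}}

```text
time_s: 11.55
tcp_pos: [597.0, -48.2, 158.0]
tcp_rot: [0.8, 0.601, 0.002, -0.001]
wrist_force: [-6.4, 4.9, 10.9]
width: 32.8
grasp_force: 108.6
```

```bash
python3 -c "from h import *;K2()"
```

```text
2278 res 0.36 knob [597.1 -50.4 184.8] rel tcp x,y,z -2.1232656785449637 -0.668868491647399 26.803546919481107 r 170.0 TEETH 4.322
11.6 [597.  -48.1 158. ] teeth 4.52 rad 0.946 r 167.8 F x,y,z [3.2 7.8 9.9] Ftan 9.1 Frad -4.7 32.82160360613329 108.59975337982178 [ 1.1  0.8 -0.3]
```

Request:
{"fn": "play_rows", "kwargs": {
  "linear": [
    [0.5,0,4.4],
    [0.6,0,4.4],
    [0.7,0,4.4],
    [0.8,0,4.4],
    [0.9,0,4.4],
    [1,0,3.5],
    [0,0,0]
  ],
  "turn": [
    [0,0,0],
    [0,0,0],
    [0,0,0],
    [0,0,0],
    [0,0,0],
    [0,0,0],
    [0,0,0]
  ],
  "gripper": [30,30,30,30,30,30,30]
}}

```text
time_s: 12.48
tcp_pos: [597.7, -45.9, 132.9]
tcp_rot: [0.798, 0.602, -0.001, -0.0]
wrist_force: [-9.1, -0.5, 13.4]
width: 32.5
grasp_force: 111.1
```

```bash
python3 -c "from h import *;K2()"
```

```text
2351 res 0.34 knob [598.4 -45.9 160.8] rel tcp x,y,z 0.20815325651372615 -0.6397310871521454 27.854780735930945 r 170.0 TEETH 5.009
12.525 [597.8 -45.9 133. ] teeth 5.22 rad 1.093 r 171.4 F x,y,z [-2.5  8.6 11.9] Ftan 12.2 Frad -1.2 32.5072784867795 111.12654089927673 [0.4 1.  0.7]
```

Request:
{"fn": "play_rows", "kwargs": {
  "linear": [
    [1.1,-0.2,3.5],
    [1.1,-0.2,3.3],
    [0,0,0]
  ],
  "turn": [
    [0,0,0],
    [0,0,0],
    [0,0,0]
  ],
  "gripper": [30,30,30]
}}

```text
time_s: 12.9
tcp_pos: [598.1, -44.9, 126.2]
tcp_rot: [0.8, 0.6, -0.001, 0.0]
wrist_force: [-8.5, -2.7, 12.3]
width: 32.6
grasp_force: 112.3
```

```bash
python3 -c "from h import *;K2()"
```

```text
2378 res 0.35 knob [598.9 -44.2 154.5] rel tcp x,y,z 0.9147060250757412 -0.6135718498395525 28.351016394930127 r 170.0 TEETH 5.192
12.95 [598.1 -44.9 126.2] teeth 5.41 rad 1.132 r 172.5 F x,y,z [-6.   7.6 13.1] Ftan 14.6 Frad 1.2 32.56362349296088 112.31547832489014 [ 0.   1.2 -0.5]
```

Request:
{"fn": "play_rows", "kwargs": {
  "linear": [
    [0.9,0,2.8],
    [0,0,0]
  ],
  "turn": [
    [0,0,0],
    [0,0,0]
  ],
  "gripper": [30,30]
}}

```text
time_s: 13.2
tcp_pos: [598.4, -43.7, 122.6]
tcp_rot: [0.798, 0.603, -0.001, 0.001]
wrist_force: [-6.7, -1.0, 9.4]
width: 32.7
grasp_force: 112.6
```

```bash
python3 -c "from h import *;K2()"
```

```text
2382 res 0.36 knob [599.3 -43.2 151.2] rel tcp x,y,z 0.7315382840541316 -0.7218625438730395 28.579281016311967 r 170.0 TEETH 5.292
13.25 [598.4 -43.7 122.6] teeth 5.51 rad 1.154 r 172.6 F x,y,z [-3.5  6.6  9.9] Ftan 10.7 Frad -0.3 32.923319302775845 112.6294755935669 [-0.1  0.6  1.3]
```

Request:
{"fn": "play_rows", "kwargs": {
  "linear": [
    [0.9,0,2.8],
    [0,0,0]
  ],
  "turn": [
    [0,0,0],
    [0,0,0]
  ],
  "gripper": [30,30]
}}

```text
time_s: 13.5
tcp_pos: [598.7, -42.7, 119.9]
tcp_rot: [0.797, 0.603, -0.001, 0.001]
wrist_force: [-7.5, -0.9, 9.8]
width: 33.1
grasp_force: 112.7
```

```bash
python3 -c "from h import *;K2()"
```

```text
2386 res 0.34 knob [599.5 -42.2 148.5] rel tcp x,y,z 0.7245242170804386 -0.6616719333033373 28.571873718668513 r 170.0 TEETH 5.372
13.55 [598.7 -42.8 119.9] teeth 5.59 rad 1.171 r 172.7 F x,y,z [-4.   7.1 10.2] Ftan 11.2 Frad -0.1 32.55358118202801 112.64798998832703 [-0.   0.6  1.2]
```

Click 5 was clear by feel, with the pull dropping from 14.6 to 10.7 N at about 5.25 teeth. Next is the sixth.

Request:
{"fn": "play_rows", "kwargs": {
  "linear": [
    [1.7,0,4.6],
    [1.8,0,4.5],
    [1.9,0,4.4],
    [1.9,0,4.3],
    [2.0,0,4.2],
    [0,0,0]
  ],
  "turn": [
    [0,0,0],
    [0,0,0],
    [0,0,0],
    [0,0,0],
    [0,0,0],
    [0,0,0]
  ],
  "gripper": [30,30,30,30,30,30]
}}

```text
time_s: 14.3
tcp_pos: [602.5, -29.9, 99.6]
tcp_rot: [0.798, 0.603, 0.002, -0.001]
wrist_force: [-9.0, 8.5, 16.8]
width: 32.5
grasp_force: 112.5
```

```bash
python3 -c "from h import *;K2()"
```

```text
2299 res 0.35 knob [602.1 -33.8 127.9] rel tcp x,y,z -3.861199048748586 -0.674758444974547 28.309774084477567 r 170.0 TEETH 6.000
14.35 [602.5 -30.   99.7] teeth 6.26 rad 1.311 r 169.6 F x,y,z [ 5.9 11.3 17.6] Ftan 12.3 Frad -13.9 32.6471440268758 112.54303693771362 [1.2 0.7 1.1]
```

Request:
{"fn": "play_rows", "kwargs": {
  "linear": [
    [-0.5,-0.5,2.5],
    [-0.5,-0.5,2.5],
    [0,0,0]
  ],
  "turn": [
    [0,0,0],
    [0,0,0],
    [0,0,0]
  ],
  "gripper": [30,30,30]
}}

```text
time_s: 14.72
tcp_pos: [603.1, -28.5, 96.7]
tcp_rot: [0.798, 0.603, 0.005, -0.001]
wrist_force: [-8.6, 15.2, 24.5]
width: 32.5
grasp_force: 112.6
```

```bash
python3 -c "from h import *;K2()"
```

```text
2290 res 0.34 knob [602.5 -32.4 125. ] rel tcp x,y,z -3.910819500927791 -0.534241870719435 28.296394132088054 r 170.0 TEETH 6.092
14.775 [603.1 -28.5  96.7] teeth 6.35 rad 1.331 r 169.7 F x,y,z [11.6 13.1 22.9] Ftan 13.5 Frad -21.7 32.6981421223084 112.61582493782043 [2.2 0.6 1.1]
```

Request:
{"fn": "play_rows", "kwargs": {
  "linear": [
    [0.5,0,2.4],
    [0,0,0]
  ],
  "turn": [
    [0,0,0],
    [0,0,0]
  ],
  "gripper": [30,30]
}}

```text
time_s: 15.02
tcp_pos: [603.4, -27.4, 94.7]
tcp_rot: [0.798, 0.603, 0.005, -0.001]
wrist_force: [-8.8, 15.6, 24.3]
width: 32.8
grasp_force: 112.6
```

```bash
python3 -c "from h import *;K2()"
```

```text
2291 res 0.35 knob [602.8 -31.4 123. ] rel tcp x,y,z -3.9365522842469414 -0.536538318791245 28.248705330056424 r 170.0 TEETH 6.157
15.075 [603.4 -27.4  94.7] teeth 6.42 rad 1.345 r 169.8 F x,y,z [12.8 14.2 23.7] Ftan 13.3 Frad -23.4 32.288905653968435 112.57243037223816 [2.4 0.7 1.1]
```

Request:
{"fn": "play_rows", "kwargs": {
  "linear": [
    [1.0,0,2.4],
    [0,0,0]
  ],
  "turn": [
    [0,0,0],
    [0,0,0]
  ],
  "gripper": [30,30]
}}

```text
time_s: 15.32
tcp_pos: [603.8, -26.0, 92.1]
tcp_rot: [0.798, 0.603, 0.005, -0.002]
wrist_force: [-8.3, 17.2, 23.3]
width: 32.5
grasp_force: 112.4
```

```bash
python3 -c "from h import *;K2()"
```

```text
2303 res 0.35 knob [603.3 -29.8 120.3] rel tcp x,y,z -3.792117900680418 -0.5540099995675702 28.16931018755899 r 169.9 TEETH 6.245
15.375 [603.8 -26.   92.1] teeth 6.50 rad 1.362 r 170.0 F x,y,z [13.9 12.6 22.9] Ftan 11.6 Frad -24.1 32.22142734169559 112.43350982666016 [2.7 0.5 1.1]
```

Request:
{"fn": "play_rows", "kwargs": {
  "linear": [
    [2.4,-0.5,0.5],
    [2.4,-0.5,0.7],
    [0,0,0]
  ],
  "turn": [
    [0,0,0],
    [0,0,0],
    [0,0,0]
  ],
  "gripper": [30,30,30]
}}

```text
time_s: 15.75
tcp_pos: [604.2, -24.9, 90.2]
tcp_rot: [0.798, 0.603, 0.003, 0.001]
wrist_force: [-7.0, 8.0, 19.6]
width: 32.5
grasp_force: 111.8
```

```bash
python3 -c "from h import *;K2()"
```

```text
2273 res 0.35 knob [603.6 -28.7 118.2] rel tcp x,y,z -3.862100207563226 -0.5360222459775671 27.996316977044273 r 170.0 TEETH 6.310
15.8 [604.1 -24.9  90.2] teeth 6.57 rad 1.375 r 170.1 F x,y,z [ 5.2  9.9 20.6] Ftan 14.3 Frad -15.8 32.43902608070209 111.80162072181702 [1.3 0.3 1.1]
```

Request:
{"fn": "play_rows", "kwargs": {
  "linear": [
    [2.2,-0.5,0.8],
    [2.2,-0.5,0.8],
    [0,0,0]
  ],
  "turn": [
    [0,0,0],
    [0,0,0],
    [0,0,0]
  ],
  "gripper": [30,30,30]
}}

```text
time_s: 16.18
tcp_pos: [603.7, -26.4, 86.2]
tcp_rot: [0.799, 0.601, 0.0, 0.005]
wrist_force: [-0.2, -10.1, 7.4]
width: 32.5
grasp_force: 117.1
```

```bash
python3 -c "from h import *;K2()"
```

```text
554 res 0.92 knob [601.2 -36.2 149.4] rel tcp x,y,z -10.071010197174223 -0.35499886490823657 63.14214811528403 r 163.7 TEETH 5.409
16.225 [603.7 -26.4  86.1] teeth 6.64 rad 1.390 r 173.7 F x,y,z [-9.  -1.9  7.6] Ftan 11.6 Frad 3.1 32.330254180896276 117.19213485717773 [-1.2  0.7 -0.9]
```

```bash
python3 -c "
from h import *
cv2.imwrite('pics/g.png',cv2.imread('pics/wrist.png'))
P,im=cloud('wrist')"
```

```text
(no output)
```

View pics/g.png

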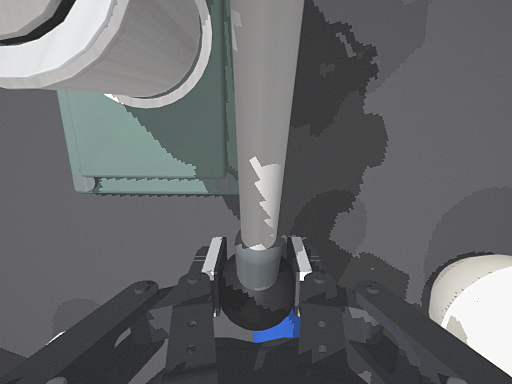

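The knob is still held, at (257,290), and only my fit diverged. I'll refit from a better starting point.

```bash
sed -i 's/c=t+\[0,0,24\]/c=t+np.array([0,0,28])-2*X/; s/(Q-c)@X<8)/(Q-c)@X<2)/; s/(6 if _<3 else 2)/(4 if _<3 else 1.5)/' h.py; python3 -c "from h import *;K2()"
```

```text
1271 res 0.28 knob [603.9 -27.7 116.5] rel tcp x,y,z -1.1574524042223497 -0.5815984604183727 30.411386622924567 r 170.0 TEETH 6.368
16.275 [603.7 -26.4  86.1] teeth 6.64 rad 1.390 r 173.7 F x,y,z [-9.6 -1.9  7.9] Ftan 12.2 Frad 3.4 32.42644728567988 117.23127722740173 [-1.1  0.7 -0.9]
```

Request:
{"fn": "play_rows", "kwargs": {
  "linear": [
    [1.2,0,1.6],
    [1.2,0,1.6],
    [0,0,0],
    [0,0,0],
    [0,0,0]
  ],
  "turn": [
    [0,0,0],
    [0,0,0],
    [0,0,0],
    [0,0,0],
    [0,0,0]
  ],
  "gripper": [30,30,30,30,30]
}}

```text
time_s: 16.9
tcp_pos: [604.2, -24.5, 82.9]
tcp_rot: [0.8, 0.6, 0.0, 0.004]
wrist_force: [-1.9, -9.1, 8.4]
width: 32.7
grasp_force: 117.4
```

```bash
python3 -c "
from h import *
K2()
snap('side');snap('scene')
a=cv2.imread('pics/side.png')[130:290,170:340];b=cv2.imread('pics/scene.png')[140:290,180:350]
cv2.imwrite('pics/i.png',np.hstack([cv2.resize(a,(400,376)),cv2.resize(b,(400,376))]))
K2()"
```

```text
1258 res 0.28 knob [604.5 -25.8 113.4] rel tcp x,y,z -1.1824835845594341 -0.6047289549995574 30.530390944657157 r 169.9 TEETH 6.470
16.95 [604.3 -24.5  82.9] teeth 6.74 rad 1.411 r 173.9 F x,y,z [-10.4  -1.3   8.6] Ftan 13.4 Frad 3.5 32.4610063515765 117.3712956905365 [-1.1  0.7 -0.9]
1267 res 0.29 knob [604.5 -25.8 113.4] rel tcp x,y,z -1.1337984322183419 -0.6471006379440978 30.50489394145869 r 169.9 TEETH 6.471
17.1 [604.2 -24.5  82.9] teeth 6.74 rad 1.411 r 173.9 F x,y,z [-10.3  -0.9   7.1] Ftan 12.1 Frad 4.3 32.76665885801165 117.37115979194641 [-1.1  0.8 -0.9]
```

View pics/i.png

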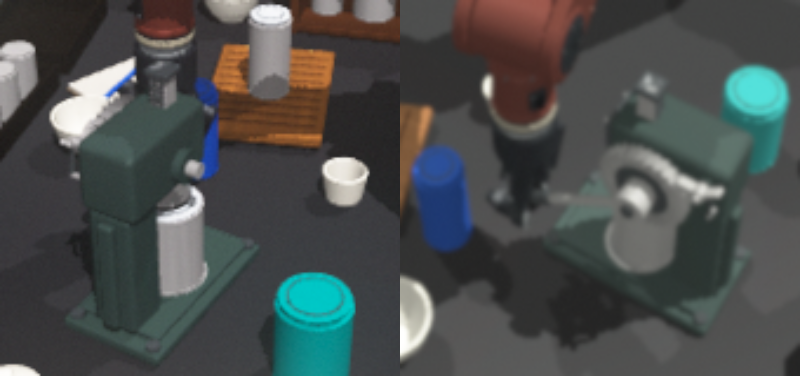

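The tin is upright with the foot on its lid. The lever is steady at 6.47 teeth, past the sixth click and well short of the seventh, with the knob gripped and about 12 N of load in the hand. I'll hand it in.

```bash
python3 -c "from cell import *;print(finish_job())"
```

```text
the job is handed in; nothing more can be done
None
```

The squat tin was in the press, so I pulled the lever down six clicks and handed in still gripping the knob, holding about 12 N at 6.47 teeth. Click 5 was clear by feel. Clicks 3, 4 and 6 were not: the knob slipped in the pads, so I counted those by the knob's position as measured with the wrist camera.

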